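# Prove the fit of a stirrer arbor: seat its taper, then drift it out

## Task

Take the stirrer arbor out of its blue stand and seat it fully home in the steel spindle socket with a gentle twisting push (never more than 20 N), so that its collar sits flush on the socket and it stays locked when let go. Then push the yellow drift all the way through the slot under it, so that the wedge alone, with nobody touching the arbor, lifts the arbor loose; leave the arbor standing upright and loose in the socket with the drift in the slot, and disturb none of the three vials.

Things in the scene. Friction and masses are not known exactly. Their poses are not given: they have to be found in the camera images.
- socket: Fixed grey base plate 12 mm thick that carries the steel socket. Origin: underside of the plate, on the bore's axis; z up. The plate is 70 mm wide, x -150 (apron, where the drift slides in) to +40 mm. A slot runs through under the socket along the x axis: 18 mm wide, floor 12 and ceiling 39 mm above the origin, cheeks x -23 to +23 mm, open at both ends.
- socket_head (a joint): How far the round steel socket (54 mm across, top face 89 mm above the base's underside) is pressed down on its springs, in m: 0 at rest, 0.0016 at the allowed 20 N (12.5 N per mm), stop at 0.0035.
- socket_mouth (a point): Centre of the bore at the socket's top face (28 mm wide, half angle 4 degrees; below 43 mm a 15 mm guide hole for the tang); axes as the socket's. The taper first bites, self-centring, with the arbor's collar 10 mm above the face, then ever tighter: a straight push needs some 25 to 40 N to close the gap; turned to and fro by 0.4 rad or so many times under 8 to 14 N, the arbor works its way home.
- arbor: Loose stirrer arbor, 0.4 kg, upright. Origin: centre of the collar's underside, z up the axis. Above it: collar 42 mm across, 7 mm thick; brass square body 20 x 20 mm, 7 to 41 mm (flats face its x and y; grip here at 30 mm); stub 14 mm across to 51 mm. Below: tapered shank 28 mm across, 22 mm at 40 mm down, then a 14 mm tang, rounded end 65 mm down. Turning it when seated takes 0.5 N m.
- arbor_tang (a point): End of the arbor's tang, 65 mm below its origin. Seated: 12 mm above the slot floor. The seated arbor stays locked (25 N or more to pull it). Held off-centre it binds sideways (50 N per mm): letting go and gripping anew lets it centre itself.
- drift: Loose yellow wedge 12 mm wide, 0.16 kg, flat side down. Origin: underside, below the middle of its black upright tab; x along it to the toe, z up. Tab: 24 mm long (x), 14 mm wide (y), 50 mm high; grip it across y at 38 mm. The top rises 1 in 5 from 6 mm at the toe (x = +166 mm) to 24 mm at x = +76, level from there to the tab.
- drift_toe (a point): Underside of the drift at its toe, 166 mm from its origin. Slid along the slot floor it meets the seated tang when the toe is 28 mm past the bore's axis, then needs up to 20 N of push; with the toe 95 to 110 mm past the axis the arbor rests loose on the level part, 12 mm above its seat.
- stand: Fixed blue parking stand, foot 90 x 80 mm, top plate 70 x 70 mm at 87 mm above its origin (underside centre), with one 34 mm hole in the middle in which the arbor hangs with its collar on the plate.
- vial_green: Loose brown vial with a green cap, 30 mm in diameter, 62 mm high; origin at the centre of its base. Bystander.
- vial_yellow: Loose brown vial with a yellow cap, 34 mm in diameter, 70 mm high; origin at the centre of its base. Bystander.
- vial_red: Loose white vial with a red cap, 30 mm in diameter, 62 mm high; origin at the centre of its base. Bystander.
There are look-alikes about, which are no part of the job. Of the things like the drift, leave any that is turquoise; of the rest the smaller one is meant.

How it is judged:
By the outcome, as a careful person would: the job done as asked, in the order asked, and still so for the second after the job is handed in, with the robot touching nothing.
It also fails if it takes over 72 s, if anything falls off the work surface, if the arm or the gripper's body presses on something with over 40 N, if the wrist force passes 120 N, or if a joint passes its speed limit or range.

## Robot

A 6-joint arm with a two-finger parallel gripper is mounted at the origin on a cart in front of the work surface, level with it; the furniture and walls round the work are solid. World frame = base frame: x ahead of the robot, y to its left, z up, the work surface at z = 0. Lengths are in m, angles in rad, forces in N, time in s.
With the tool pointing down it reaches from about 0.375 to 0.975 m from the base axis. Payload 3.8 kg.
Tool frame: the origin (TCP) lies midway between the tips of the shut fingers; the grasp point (between the pads) lies 19 mm behind it; z points along the fingers, y is the line along which they close (so a half turn about z gives the same grasp; the last joint's range is limited). The gripper opens to 85 mm and grips with 20 to 120 N. Pads are 22 mm wide; open, the fingers measure 114 mm over their backs; the gripper's body (76 mm by 85 mm) begins 54 mm behind the grasp point. The pads swing forward as they close: fully open they stand 13 mm farther back than shut.
Start: joints at [1.267, 0.264, 1.604, -0, 1.274, -0.037], TCP at [0.178, 0.651, 0.231] pointing down, gripper open.
Joint ranges: [-2.63, 2.63], [-0.94, 2.18], [0.31, 2.57], [-1.31, 4.45], [0, 2.66], [-2.55, 2.55]. Speed limits (rad/s): [2.57, 2.57, 3.14, 3.14, 3.14, 3.14].

## Interface

Orientations are given as a unit quaternion [x, y, z, w].
In Python, from rig import ctrl gives the robot as it stands. The module is installed in compiled form; this text tells all that it offers.
- The arm moves only by the tool servo_tool, never from a script. Its argument "series" is one flat list of numbers, 7 for each row, row after row: the shift along the tool's x, y, z in mm, then the turn, a rotation vector about the tool's x, y, z in rad, then the finger opening in mm, from 0 to 85.4. In form: [dx, dy, dz, rx, ry, rz, claw, dx, dy, dz, rx, ry, rz, claw, ...]. A call has 1 to 10 rows; each row is the pose to reach, as a shift and turn from the pose commanded when the call began, along the tool's axes at that moment; what a row does not reach only later rows make up. A row lasts 1/8 s, in which the tool goes at most 62.5 mm and 10.7 degrees, less where a joint would pass 70% of its speed; a pose out of reach is approached as far as the arm can. A call with a gripper value outside its range is refused whole. The fingers move at their own pace and stop on an object; "grip_force" is the grip in N (left out, the last holds). Time passes only in rows, so rows that repeat a pose let the fingers close. It gives the time, the measured TCP pose, the force, the opening and the grip force at its end, in the units of the state.
- ctrl.get_state(): the state, without advancing time (a new reading comes with each control period).
- ctrl.grab_frame(name): name is "side" or "top" or "wrist"; returns a dict with "pixels" (384x512x3 uint8, blue, green, red), "fx", "fy", "cx", "cy" (pixels), "origin" and "attitude" of the camera in the world. Camera axes: x right, y down, z forward; pixel columns grow to the right and rows downward; lengths in m; the calibration is good to about 2 mm. A picture is of the moment at which its call begins. There is no depth.
- ctrl.sign_off(): hands the job in; it is judged then, once.
The state is a dict: "time_s": time; "q": joint angles; "joint_vel": joint speeds; "joint_efforts": joint torques, N m; "ee_pos": TCP position; "orientation": TCP orientation; "force": force on the tool from outside, world axes, zero at the start; "wrist_torque": the same for the moment, N m; "width": finger opening in m; "gripper_force": force on a finger pad.
Only numpy, scipy, OpenCV 4.12 (cv2) and the standard library are available. Lean on these libraries where they do the work, as an engineer would, in place of code of your own. Each camera call takes 0.05 s, during which the arm holds its last target. There are 200 camera calls.

## Working session

There is one attempt and no reset: what is moved stays moved. The work goes in short steps, Python scripts to look and compute and a tool call to move; the robot and the scene stay as the last step left them, time stands still between calls to the robot, and variables do not carry over. Pictures are saved under pics/ and viewed, at most 10 in all, crops included, and the job is handed in when it is done.

Besides the shell and the picture viewer there is one more tool, called after "Emit:" by a JSON object that holds its "op" and its "data". servo_tool: Moves the arm, as the interface text tells. Its arguments: {"type":"object","properties":{"series":{"type":"array"},"grip_force":{"type":"number"}},"required":["series"]}

```bash
mkdir -p pics; ls; python3 - <<'E'
from rig import ctrl
import cv2,numpy as np
ims=[]
for n in("side","top","wrist"):
    f=ctrl.grab_frame(n); cv2.imwrite(f"pics/{n}0.png",f["pixels"]); print(n,f["fx"],f["fy"],f["cx"],f["cy"],f["origin"],f["attitude"])
s=ctrl.get_state();print(s)
E
```

```text
pics
side 392.88465425265827 392.88465425265827 251.71265787872989 193.06614026946713 [ 0.18253644 -1.15357668  0.80342677] [ 0.84225565 -0.11536727  0.07815191 -0.52075723]
top 409.5864660878776 409.5864660878776 260.1286237741272 189.3897033886086 [-0.05657516  0.25596076  1.82984069] [ 0.69853103 -0.69238852  0.12749884 -0.12804915]
wrist 295.6116082145867 295.6116082145867 254.1212775470429 186.75069568458326 [0.09661778 0.67264113 0.37369448] [0.78392871 0.59805999 0.10040237 0.13303904]
{'time_s': 0.15, 'q': array([ 1.26712645e+00,  2.64579752e-01,  1.60506561e+00,  3.06023865e-05,
        1.27373760e+00, -3.69059715e-02]), 'joint_vel': array([ 0.00121729, -0.00238203, -0.00542549, -0.00018484, -0.00206888,
       -0.00085703]), 'joint_efforts': array([ 2.05996594e-04, -5.15921760e+01, -3.67947972e+01, -6.80232506e-05,
        8.36412568e-03,  9.22824910e-06]), 'ee_pos': array([0.1777596 , 0.65057106, 0.23024542]), 'orientation': array([ 1.32991211e-01,  9.91116813e-01, -8.79724814e-04, -1.66113218e-04]), 'force': array([ 0.12064692, -0.42350453,  0.36456479]), 'wrist_torque': array([ 0.03383366, -0.01656711, -0.00182768]), 'gripper_force': 0.0, 'width': 0.08515807584795948}
```

View pics/top0.png

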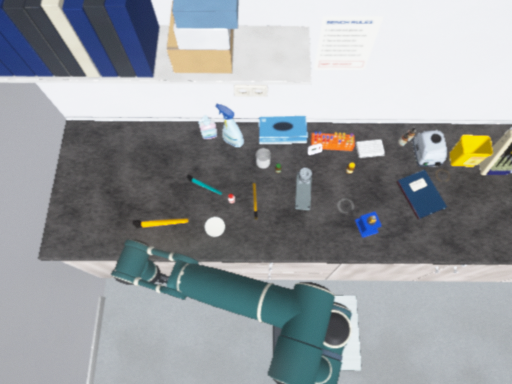

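View pics/side0.png

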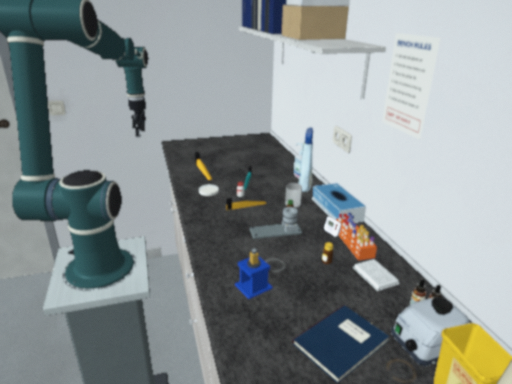

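The top view shows the blue stand at (368,224) with the brass arbor. The socket is at (305,175), its apron running down to (303,208). The small yellow drift is at (255,198), with its black tab at the lower end. The larger look-alike is at (160,222) and the turquoise one at (205,186). The vials are green (278,168), yellow (351,168) and red (231,199).

```bash
cat > h.py <<'E'
import numpy as np,cv2
from scipy.spatial.transform import Rotation as R
from rig import ctrl
def rays(f,uv):
    uv=np.atleast_2d(uv).astype(float)
    d=np.c_[(uv[:,0]-f["cx"])/f["fx"],(uv[:,1]-f["cy"])/f["fy"],np.ones(len(uv))]
    return np.array(f["origin"]),R.from_quat(f["attitude"]).apply(d)
def onz(f,uv,z):
    o,d=rays(f,uv); return o+d*((z-o[2])/d[:,2])[:,None]
def proj(f,p):
    c=R.from_quat(f["attitude"]).inv().apply(np.atleast_2d(p)-f["origin"])
    return np.c_[c[:,0]/c[:,2]*f["fx"]+f["cx"],c[:,1]/c[:,2]*f["fy"]+f["cy"]]
def two(f1,a,f2,b):
    o1,d1=rays(f1,a);o2,d2=rays(f2,b);A=np.c_[d1[0],-d2[0]]
    t=np.linalg.lstsq(A,o2-o1,rcond=None)[0];p=o1+d1[0]*t[0];q=o2+d2[0]*t[1]
    return (p+q)/2,np.linalg.norm(p-q)
E
python3 - <<'E'
from h import *
f=ctrl.grab_frame("top"); g=ctrl.grab_frame("side")
for n,uv,z in [("stand/arbor top",(373,219),.14),("socket top",(305,173),.089),("apron end",(303,208),.012),("drift tab",(256,214),.04),("drift toe",(254,183),.005),("big heel",(136,223),.03),("big toe",(188,221),.005),("green",(278,168),.06),("red",(231,198),.06),("yel",(351,168),.07)]:
    print(n,onz(f,uv,z).round(3))
a=f["pixels"][140:250,220:400];b=g["pixels"][180:305,215:345]
cv2.imwrite("pics/crop1.png",np.vstack([cv2.resize(a,(540,330),interpolation=3)])) 
a=cv2.resize(a,(800,489)); cv2.imwrite("pics/crop1.png",a)
E
```

```text
stand/arbor top [[ 0.454 -0.226  0.14 ]]
socket top [[0.688 0.054 0.089]]
apron end [[0.544 0.06  0.012]]
drift tab [[0.504 0.278 0.04 ]]
drift toe [[0.67  0.29  0.005]]
big heel [[0.459 0.825 0.03 ]]
big toe [[0.478 0.593 0.005]]
green [[0.725 0.177 0.06 ]]
red [[0.573 0.394 0.06 ]]
yel [[ 0.724 -0.165  0.07 ]]
```

View pics/crop1.png

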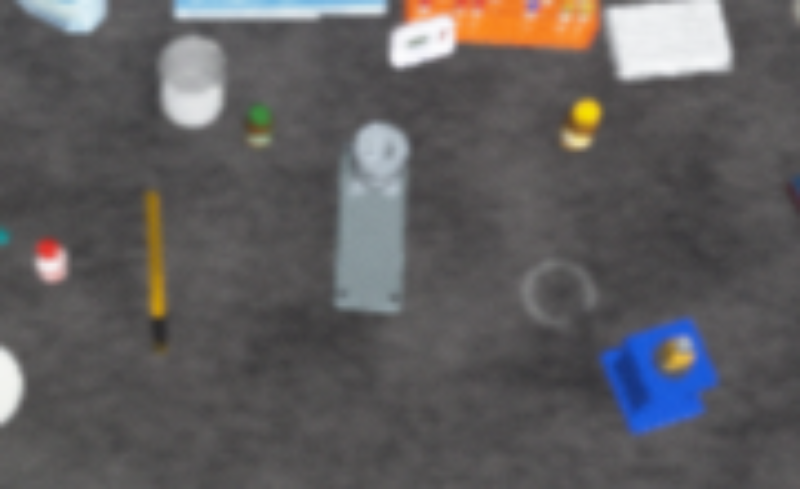

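```bash
cat >> h.py <<'E'
def delta(p,yaw=None,q=None,s=None):
    """tool-frame shift mm & rotvec to reach p with tool x at world yaw (deg), tool z down"""
    s=s or ctrl.get_state(); r=R.from_quat(s["orientation"])
    t=r.inv().apply(np.array(p)-s["ee_pos"])*1000
    y=np.radians(yaw); X=np.array([np.cos(y),np.sin(y),0]);Z=np.array([0,0,-1.])
    T=R.from_matrix(np.c_[X,np.cross(Z,X),Z])
    return t.round(1),(r.inv()*T).as_rotvec().round(4)
def camtool():
    s=ctrl.get_state();f=ctrl.grab_frame("wrist");r=R.from_quat(s["orientation"])
    return r.inv().apply(f["origin"]-s["ee_pos"]),r.inv().apply(R.from_quat(f["attitude"]).apply(np.eye(3)))
E
python3 - <<'E'
from h import *
o,m=camtool();print(o.round(4),m.round(3))
for y in(90,180,45,135):print(y,delta((.47,.10,.30),y))
E
```

```text
[ 0.0841 -0.0003 -0.1436] [[-0.001  1.    -0.   ]
 [-0.944 -0.001 -0.329]
 [-0.329  0.     0.944]]
90 (array([-427. , -454.4,  -68.9]), array([-7.000e-04,  5.000e-04,  1.304e+00]))
180 (array([-427. , -454.4,  -68.9]), array([-8.000e-04, -1.000e-04, -2.668e-01]))
45 (array([-427. , -454.4,  -68.9]), array([-5.0000e-04,  8.0000e-04,  2.0894e+00]))
135 (array([-427. , -454.4,  -68.9]), array([-8.000e-04,  2.000e-04,  5.186e-01]))
```

```bash
python3 - <<'E'
from h import *
print(delta((.54,.10,.28),180))
E
```

```text
(array([-494.5, -436. ,  -48.9]), array([-8.000e-04, -1.000e-04, -2.668e-01]))
```

Emit:
{"op": "servo_tool", "data": {"series": [-50,-44,-49,0,0,-0.027,85,-100,-88,-49,0,0,-0.053,85,-150,-132,-49,0,0,-0.08,85,-198,-174,-49,0,0,-0.107,85,-247,-218,-49,0,0,-0.133,85,-297,-262,-49,0,0,-0.16,85,-346,-305,-49,0,0,-0.187,85,-396,-349,-49,0,0,-0.213,85,-445,-392,-49,0,0,-0.24,85,-494,-436,-49,0,0,-0.267,85]}}

```text
time_s: 1.55
ee_pos: [0.5149, 0.1376, 0.2806]
orientation: [-0.0, 1.0, 0.0, 0.0]
force: [0.5, 1.4, -0.6]
width: 0.0845
gripper_force: 0.0
```

```bash
python3 - <<'E'
from h import *
f=ctrl.grab_frame("wrist");s=ctrl.get_state();print(s["ee_pos"],s["q"].round(2),s["time_s"]);cv2.imwrite("pics/w1.png",f["pixels"])
E
```

```text
[0.51866564 0.1310584  0.28049497] [ 0.21 -0.03  1.84 -0.01  1.33 -1.36] 1.6
```

View pics/w1.png

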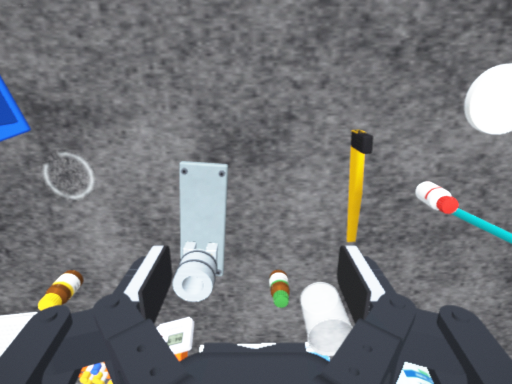

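The wrist view shows the socket top at (194,282), the apron end corners at (182,163) and (226,164), the drift tab at (361,142) with its toe at (351,242), and the red vial at (437,197).

```bash
python3 - <<'E'
from h import *
f=ctrl.grab_frame("wrist");im=f["pixels"];s=ctrl.get_state();print(s["ee_pos"],np.linalg.norm(s["joint_vel"]))
hsv=cv2.cvtColor(im,cv2.COLOR_BGR2HSV)
# drift yellow
def big(m,x0,x1,y0,y1):
    k=np.zeros_like(m);k[y0:y1,x0:x1]=m[y0:y1,x0:x1]
    c=max(cv2.findContours(k,0,1)[0],key=cv2.contourArea);return c[:,0]
y=cv2.inRange(hsv,(15,140,120),(35,255,255))
c=big(y,335,390,120,260);bx=cv2.boxPoints(cv2.minAreaRect(c));print("yellow box",bx.round(1).tolist(),c.min(0),c.max(0))
k=cv2.inRange(im,(0,0,0),(45,45,45)); c2=big(k,346,380,126,160);b2=cv2.boxPoints(cv2.minAreaRect(c2));print("tab",b2.round(1).tolist())
# plate: brighter bluish grey
g=im.astype(int);m=((g.min(2)>100)&(g.max(2)<200)).astype(np.uint8)*255
c3=big(m,170,240,150,240);print("plate");ap=cv2.approxPolyDP(c3,4,True)[:,0];print(ap.tolist(),onz(f,ap,.012).round(4).tolist())
gy=cv2.cvtColor(im,6)
h=cv2.HoughCircles(cv2.medianBlur(gy[245:320,155:235],3),3,1,10,param1=120,param2=10,minRadius=6,maxRadius=25);print(h)
print(gy[282,165:225:1].tolist());print(gy[250:312,194].tolist())
big4=cv2.resize(im[120:312,150:400],None,fx=3.2,fy=3.1,interpolation=3);cv2.imwrite("pics/w2.png",big4)
E
```

```text
[0.51668192 0.13439224 0.28032529] 0.13831250157449929
yellow box [[350.5, 237.8000030517578], [356.79998779296875, 142.89999389648438], [371.5, 143.89999389648438], [365.20001220703125, 238.8000030517578]] [353 143] [371 238]
tab [[358.0, 130.0], [370.0, 130.0], [370.0, 148.0], [358.0, 148.0]]
plate
[[170, 150], [170, 206], [175, 206], [170, 210], [170, 235], [178, 237], [171, 239], [180, 234], [185, 239], [185, 170], [193, 169], [185, 165], [186, 158], [233, 163], [231, 170], [224, 169], [232, 173], [229, 239], [239, 239], [239, 232], [230, 230], [236, 226], [231, 223], [239, 225], [234, 217], [239, 215], [239, 159], [234, 165], [211, 159], [210, 150], [201, 150], [204, 158], [196, 154], [199, 150]] [[0.5238, 0.0098, 0.012], [0.6099, 0.0014, 0.012], [0.6099, 0.009, 0.012], [0.6165, 0.0007, 0.012], [0.6593, -0.0035, 0.012], [0.6628, 0.0088, 0.012], [0.6664, -0.0026, 0.012], [0.6575, 0.0124, 0.012], [0.6664, 0.0196, 0.012], [0.5533, 0.0287, 0.012], [0.5518, 0.0404, 0.012], [0.5458, 0.0293, 0.012], [0.5354, 0.0316, 0.012], [0.5429, 0.0986, 0.012], [0.5534, 0.0955, 0.012], [0.5518, 0.0
[... 489 characters left out ...]
3]
  [59.5 17.5  8.2]
  [24.5 13.5  9.4]
  [52.5 41.5  9.3]
  [34.5 35.5 11.3]
  [39.5 12.5  7.1]]]
[35, 35, 36, 34, 36, 49, 84, 112, 117, 119, 121, 123, 127, 165, 222, 240, 241, 241, 241, 240, 241, 240, 228, 179, 164, 179, 193, 207, 218, 225, 232, 236, 239, 242, 243, 245, 246, 246, 246, 246, 244, 242, 238, 229, 228, 240, 240, 240, 240, 240, 240, 240, 233, 193, 126, 121, 127, 130, 134, 137]
[157, 227, 241, 243, 243, 242, 234, 177, 138, 226, 242, 243, 243, 244, 242, 244, 242, 241, 241, 241, 242, 242, 240, 233, 207, 195, 199, 205, 210, 215, 218, 221, 225, 229, 230, 231, 234, 236, 237, 238, 241, 241, 241, 240, 239, 240, 241, 241, 181, 116, 104, 99, 97, 93, 92, 107, 117, 121, 120, 119, 118, 112]
```

View pics/w2.png

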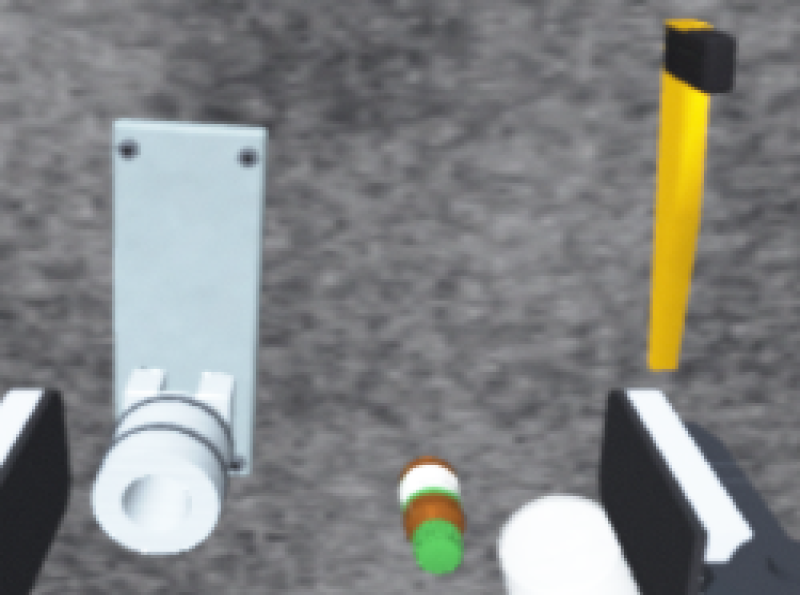

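Emit:
{"op": "servo_tool", "data": {"series": [0,0,0,0,0,0,85,0,0,0,0,0,0,85,0,0,0,0,0,0,85,0,0,0,0,0,0,85]}}

```text
time_s: 2.15
ee_pos: [0.5136, 0.1405, 0.2804]
orientation: [-0.001, 1.0, 0.0, 0.0]
force: [-0.3, 0.6, -0.2]
width: 0.0849
gripper_force: 0.0
```

```bash
cat > m.py <<'E'
from h import *
f=ctrl.grab_frame("wrist");im=f["pixels"];s=ctrl.get_state();print(s["ee_pos"],s["time_s"],np.linalg.norm(s["joint_vel"]))
b=cv2.GaussianBlur(cv2.cvtColor(im,6),(3,3),0).astype(float)
sat=cv2.cvtColor(im,cv2.COLOR_BGR2HSV)[...,1]
# socket/plate predicted pixels
m=(b>140).astype(np.uint8); n,l,st,ce=cv2.connectedComponentsWithStats(m)
p=proj(f,(.62,.06,.012))[0].round().astype(int); L=l[p[1],p[0]]; x,y,w,h,a=st[L]; print("blob",p,x,y,w,h,a)
rows=np.arange(y+8,y+55);E=[(np.flatnonzero(l[r]==L).min()-.5,np.flatnonzero(l[r]==L).max()+.5) for r in rows]
P1=onz(f,np.c_[[e[0] for e in E],rows],.012);P2=onz(f,np.c_[[e[1] for e in E],rows],.012)
for P in(P1,P2):
    k=np.polyfit(P[:,0],P[:,1],1);print("edge slope deg",np.degrees(np.arctan(k[0])),"y at .62",np.polyval(k,.62),"res",np.std(P[:,1]-np.polyval(k,P[:,0])))
c=np.flatnonzero(l[:,x+w//2]==L).min()-.5;print("near end",onz(f,(x+w//2,c),.012))
# socket top: bright >~190 blob silhouettes: bottom arc
pts=[]
for r in range(y+h-22,y+h-1):
    q=np.flatnonzero(l[r]==L); pts+= [(q.min()-.5,r),(q.max()+.5,r)]
W=onz(f,pts,.089)[:,:2]
A=np.c_[2*W,np.ones(len(W))];so=np.linalg.lstsq(A,(W**2).sum(1),rcond=None)[0];print("socket c",so[:2],"r",np.sqrt(so[2]+so[:2]@so[:2]))
Y=cv2.inRange(cv2.cvtColor(im,cv2.COLOR_BGR2HSV),(15,140,100),(35,255,255));n,l2,st2,_=cv2.connectedComponentsWithStats(Y)
p=proj(f,(.58,.285,.02))[0].round().astype(int);sub=l2[p[1]-3:p[1]+4,p[0]-6:p[0]+7];L=np.bincount(sub[sub>0]).argmax();x,y,w,h,a=st2[L];print("yel",x,y,w,h)
for r in range(y+h-3,y+h+1):
    q=np.flatnonzero(l2[r]==L)
    if len(q):print(r,q.min(),q.max())
r=y+h-2;q=np.flatnonzero(l2[r]==L);print("toe mid",onz(f,(q.mean(),y+h-.5),.003))
E=[(np.flatnonzero(l2[r]==L).min()-.5,r) for r in range(y+h-60,y+h-4)];P=onz(f,E,0);k=np.polyfit(P[:,0],P[:,1],1);print("drift left-bottom edge deg",np.degrees(np.arctan(k[0])),np.polyval(k,[.5,.67]))
k=((im.max(2)<60)*255).astype(np.uint8);x0,y0=proj(f,(.506,.283,.05))[0].round().astype(int);print("tab px",x0,y0)
for r in range(y0-14,y0+20,2):print(r,''.join('#' if v else '.' for v in k[r,x0-20:x0+21]))
E
python3 m.py
```

```text
[0.51368595 0.14034803 0.28035077] 2.2 0.007475741151948995
blob [202 216] 166 161 60 142 6144
edge slope deg -2.421638992305509 y at .62 0.022556092592218902 res 0.0029291185808547147
edge slope deg -3.9188518800895125 y at .62 0.09343486541309715 res 0.0004560011380801363
near end [[0.53610845 0.05676436 0.012     ]]
socket c [0.68922979 0.05346733] r 0.027892405482760913
yel 345 147 18 96
240 345 353
241 345 353
242 345 352
toe mid [[0.67112529 0.29349218 0.003     ]]
drift left-bottom edge deg 3.5464684138756675 [0.27597084 0.28650688]
tab px 366 147
133 ...........#.............................
135 ....####..#######........................
137 ....##############.###...................
139 ....####################.................
141 ....####################.................
143 ...#####################.................
145 ...#####################.................
147 ....####################.................
149 .......################..................
151 ...........############..................
153 ..............#########..................
155 .........................................
157 .........................................
159 .........................................
161 .........................................
163 .........................................
165 .........................................
```

Emit:
{"op": "servo_tool", "data": {"series": [3,-60,0,0,0,0,85,5,-120,0,0,0,0,85,7,-180,0,0,0,0,85,10,-240,0,0,0,0,85,12,-300,0,0,0,0,85,13,-345,0,0,0,0,85,13,-366,0,0,0,0,85,13,-366,0,0,0,0,85,13,-366,0,0,0,0,85]}}

```text
time_s: 3.32
ee_pos: [0.5013, -0.2252, 0.2802]
orientation: [-0.001, 1.0, 0.0, -0.0]
force: [-0.3, 0.2, 0.2]
width: 0.0851
gripper_force: 0.0
```

```bash
python3 - <<'E'
from h import *
f=ctrl.grab_frame("wrist");im=f["pixels"];s=ctrl.get_state();print(s["ee_pos"],s["time_s"],np.linalg.norm(s["joint_vel"]),s["q"].round(2))
np.save("w3.npy",im)
p=proj(f,(.454,-.226,.12))[0].round().astype(int);print(p)
x0,y0=max(p[0]-80,0),max(p[1]-70,0)
cv2.imwrite("pics/w3.png",cv2.resize(im[y0:y0+140,x0:x0+160],None,fx=4,fy=4,interpolation=3));print(x0,y0)
E
```

```text
[ 0.50133728 -0.22507013  0.28024413] 3.375 0.0086796622531619 [-0.47 -0.    1.81  0.    1.33 -2.04]
[254 123]
174 53
```

View pics/w3.png

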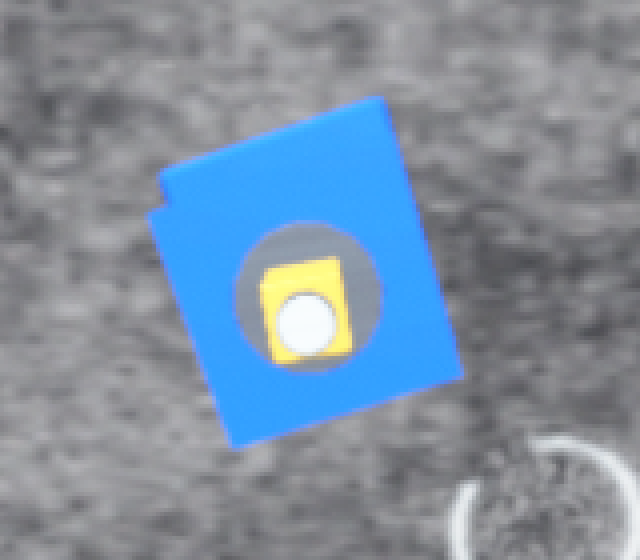

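The arbor stands in the blue stand. In this crop the collar centre is at about (308,297), the stub top at (306,324), and the brass square is turned by roughly 10°.

```bash
python3 - <<'E'
from h import *
f=ctrl.grab_frame("wrist");im=f["pixels"];hsv=cv2.cvtColor(im,cv2.COLOR_BGR2HSV)
sub=np.zeros(im.shape[:2],np.uint8);sub[100:160,215:285]=1
W=((hsv[...,1]<70)&(hsv[...,2]>200)).astype(np.uint8)*sub
n,l,st,ce=cv2.connectedComponentsWithStats(W);i=1+st[1:,4].argmax();print("stub",ce[i],st[i],onz(f,ce[i],.138))
br=cv2.inRange(hsv,(10,60,120),(40,255,255))*sub
c=cv2.findContours(br,0,1)[0];c=max(c,key=cv2.contourArea)[:,0];h=cv2.convexHull(c)[:,0]
blue=cv2.inRange(hsv,(95,120,100),(125,255,255))
nb=(1-(blue>0))*sub; n,l,st,ce=cv2.connectedComponentsWithStats(nb.astype(np.uint8));j=l[130,251]
cc=max(cv2.findContours((l==j).astype(np.uint8),0,1)[0],key=cv2.contourArea);e=cv2.fitEllipse(cc);print("collar",e,onz(f,e[0],.0935))
P=onz(f,h,.128)[:,:2]
r=cv2.minAreaRect((P*1000).astype(np.float32));print("square in world",r)
r=cv2.minAreaRect(h.astype(np.float32));print("px",r,h.tolist())
E
```

```text
stub [249.92105263 133.62631579] [243 126  15  16 190] [[ 0.46241753 -0.22952128  0.138     ]]
collar ((250.45074462890625, 126.90513610839844), (35.47163772583008, 36.73069381713867), 174.33651733398438) [[ 0.46206653 -0.22948526  0.0935    ]]
square in world ((460.7877502441406, -229.7689971923828), (23.97013282775879, 20.661352157592773), 9.5056791305542)
px ((249.78378295898438, 130.2027130126953), (24.331050872802734, 20.878671646118164), 80.53767395019531) [[257, 117], [258, 118], [259, 122], [261, 135], [261, 140], [259, 141], [247, 143], [243, 143], [242, 142], [241, 140], [239, 129], [239, 122], [241, 120], [244, 119], [255, 117]]
```

```bash
python3 - <<'E'
from h import *
print(delta((.462,-.2295,.20),99.5),delta((.462,-.2295,.098),99.5))
E
```

```text
(array([39.4, -4.4, 80.3]), array([ 5.000e-04, -2.000e-04,  1.407e+00])) (array([ 39.4,  -4.5, 182.3]), array([ 5.000e-04, -2.000e-04,  1.407e+00]))
```

Emit:
{"op": "servo_tool", "data": {"series": [5,0,10,0,0,0.176,85,10,-1,20,0,0,0.352,85,15,-2,30,0,0,0.528,85,20,-3,40,0,0,0.704,85,25,-4,50,0,0,0.88,85,30,-4,60,0,0,1.056,85,35,-4,70,0,0,1.232,85,39.4,-4.4,80,0,0,1.407,85,39.4,-4.4,90,0,0,1.407,85,39.4,-4.4,90,0,0,1.407,85]}}

```text
time_s: 4.68
ee_pos: [0.4614, -0.23, 0.1894]
orientation: [0.645, 0.764, -0.0, -0.001]
force: [-1.0, -0.3, 0.0]
width: 0.0848
gripper_force: 0.0
```

```bash
python3 - <<'E'
from h import *
f=ctrl.grab_frame("wrist");im=f["pixels"];s=ctrl.get_state();print(s["ee_pos"],np.linalg.norm(s["joint_vel"]),s["q"].round(2))
hsv=cv2.cvtColor(im,cv2.COLOR_BGR2HSV)
p=proj(f,(.462,-.2295,.138))[0];print(p)
x,y=p.round().astype(int);sub=np.zeros(im.shape[:2],np.uint8);sub[max(y-40,0):y+20,x-40:x+40]=1
W=((hsv[...,1]<70)&(hsv[...,2]>200)).astype(np.uint8)*sub
n,l,st,ce=cv2.connectedComponentsWithStats(W);i=1+st[1:,4].argmax();print("stub",ce[i],st[i],onz(f,ce[i],.138))
cv2.imwrite("pics/w4.png",im)
print(delta((.462,-.2295,.098),99.5))
E
```

```text
[ 0.4617924  -0.23031539  0.19001748] 0.022248651290310163 [-0.51 -0.01  1.99  0.    1.16 -0.68]
[254.40622162 208.10974506]
stub [254.46       208.53333333] [242 200  25  18 300] [[ 0.46209289 -0.22981855  0.138     ]]
(array([ 0.7,  0.4, 92. ]), array([-0.0004, -0.0005,  0.0013]))
```

View pics/w4.png

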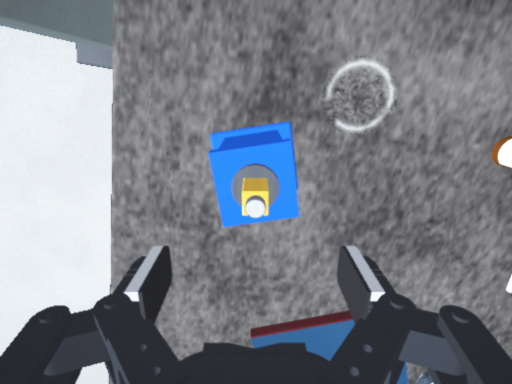

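The square sits aligned between the fingers, with the stub at (254,208). Next I descend and grip.

Emit:
{"op": "servo_tool", "data": {"series": [0.5,0.4,40,0,0,0,85,0.5,0.4,80,0,0,0,85,0.5,0.4,92,0,0,0,85,0.5,0.4,92,0,0,0,85,0.5,0.4,92,0,0,0,50,0.5,0.4,92,0,0,0,10,0.5,0.4,92,0,0,0,10,0.5,0.4,92,0,0,0,10,0.5,0.4,92,0,0,0,10,0.5,0.4,92,0,0,0,10], "grip_force": 60}}

```text
time_s: 5.98
ee_pos: [0.4625, -0.2307, 0.0991]
orientation: [0.647, 0.763, 0.0, 0.001]
force: [-1.7, 0.9, 6.2]
width: 0.019
gripper_force: 59.8
```

Emit:
{"op": "servo_tool", "data": {"series": [0,0,-10,0,0,0,10,0,0,-30,0,0,0,10,0,0,-60,0,0,0,10,0,0,-95,0,0,0,10,0,0,-125,0,0,0,10,0,0,-125,0,0,0,10,0,0,-125,0,0,0,10], "grip_force": 60}}

```text
time_s: 6.85
ee_pos: [0.461, -0.2297, 0.2215]
orientation: [0.647, 0.763, -0.0, -0.001]
force: [-0.3, -0.5, -4.6]
width: 0.0191
gripper_force: 59.1
```

```bash
python3 - <<'E'
from h import *
s=ctrl.get_state();print(s["ee_pos"],s["force"],s["width"])
f=ctrl.grab_frame("wrist");im=f["pixels"];cv2.imwrite("pics/w5.png",im)
# arbor stub in tool frame at stub height
hsv=cv2.cvtColor(im,cv2.COLOR_BGR2HSV)
p=proj(f,s["ee_pos"]+[0,0,.040])[0];print(p);x,y=p.round().astype(int)
W=((hsv[...,1]<70)&(hsv[...,2]>190)).astype(np.uint8);sub=np.zeros_like(W);sub[y-30:y+30,x-30:x+30]=1
n,l,st,ce=cv2.connectedComponentsWithStats(W*sub)
for i in range(1,n):
    if st[i,4]>60:print(st[i],onz(f,ce[i],s["ee_pos"][2]+.040)-s["ee_pos"])
print(delta((.688,.0535,.225),99.5))
E
```

```text
[ 0.46098814 -0.22974829  0.22146748] [-0.28919883 -0.49740079 -4.56956457] 0.01908413383878309
[252.7211445  293.90992034]
[237 277  35  28 710] [[0.00013116 0.00171965 0.04      ]]
(array([242.2, 270.5,  -4.3]), array([-0.0032, -0.0025, -0.0018]))
```

View pics/w5.png

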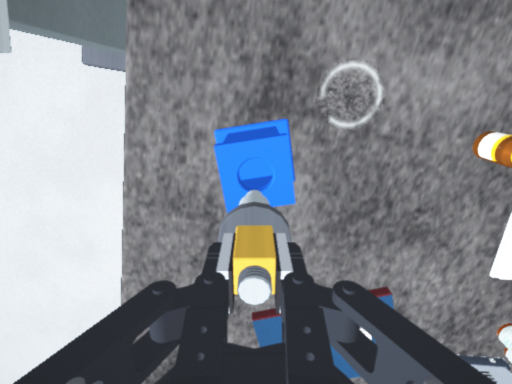

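```bash
python3 - <<'E'
from h import *
print(delta((.70,-.04,.235),99.5))
E
```

```text
(array([148. , 267. , -14.6]), array([-0.0032, -0.0025, -0.0018]))
```

Emit:
{"op": "servo_tool", "data": {"series": [20,36,-15,0,0,0,10,48,85,-15,0,0,0,10,74,134,-15,0,0,0,10,100,183,-15,0,0,0,10,126,232,-15,0,0,0,10,142,258,-15,0,0,0,10,148,267,-15,0,0,0,10,148,267,-15,0,0,0,10,148,267,-15,0,0,0,10]}}

```text
time_s: 8.02
ee_pos: [0.7001, -0.0418, 0.2375]
orientation: [0.647, 0.762, -0.001, -0.001]
force: [0.1, -0.8, -4.0]
width: 0.0191
gripper_force: 59.9
```

```bash
cat > sock.py <<'E'
from h import *
f=ctrl.grab_frame("wrist");im=f["pixels"];s=ctrl.get_state();print(s["ee_pos"],np.linalg.norm(s["joint_vel"]),s["time_s"])
cv2.imwrite("pics/w6.png",im)
g=cv2.GaussianBlur(cv2.cvtColor(im,6),(3,3),0).astype(np.float32)
c=np.array([.6885,.0535,.089])
a=np.linspace(0,2*np.pi,120,endpoint=False)
for it in range(3):
  for R0 in(.027,.014):
    rr=np.arange(R0-.005,R0+.005,.0002)
    pts=c+np.stack([np.outer(rr,np.cos(a)),np.outer(rr,np.sin(a)),0*np.outer(rr,a)],-1)
    uv=proj(f,pts.reshape(-1,3)).astype(np.float32).reshape(len(rr),len(a),2)
    v=cv2.remap(g,uv[...,0],uv[...,1],1)
    d=np.abs(np.gradient(v,axis=0));k=d.argmax(0);ok=d.max(0)>1.5
    W=(pts[k,np.arange(len(a))])[ok][:,:2]
    for _ in range(4):
        so=np.linalg.lstsq(np.c_[2*W,np.ones(len(W))],(W**2).sum(1),rcond=None)[0];r=np.sqrt(so[2]+so[:2]@so[:2])
        e=np.abs(np.linalg.norm(W-so[:2],axis=1)-r);W=W[e<max(.0006,np.median(e)*2)]
    print(R0,so[:2].round(4),r.round(4),len(W))
    if R0==.027:cn=so[:2]
  c=np.r_[cn,.089]
E
python3 sock.py
```

```text
[ 0.70025196 -0.04188556  0.23795426] 0.009315729422970362 8.075
0.027 [0.6889 0.0537] 0.0266 85
0.014 [0.6889 0.0534] 0.0147 94
0.027 [0.6889 0.0536] 0.0266 83
0.014 [0.6889 0.0534] 0.0147 95
0.027 [0.6889 0.0537] 0.0266 82
0.014 [0.6888 0.0534] 0.0147 96
```

View pics/w6.png

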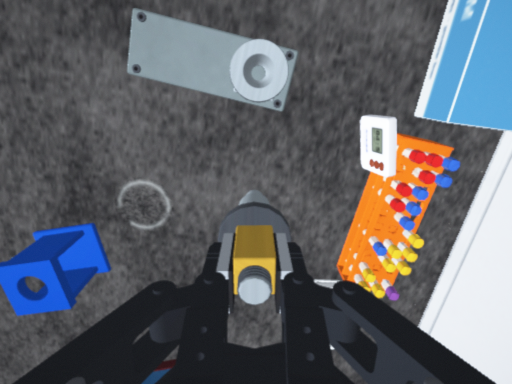

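The picture shows the socket's top ring centred at about (259,70), which fits to bore (.6889,.0536). The arbor is held straight.

```bash
python3 - <<'E'
from h import *
print(delta((.689,.053,.180),99.5))
E
```

```text
(array([95.5,  4.3, 57.9]), array([-0.0012,  0.0002, -0.003 ]))
```

Emit:
{"op": "servo_tool", "data": {"series": [20,1,0,0,0,0,10,50,2,0,0,0,0,10,80,4,0,0,0,0,10,95.5,4.3,0,0,0,0,10,95.5,4.3,20,0,0,0,10,95.5,4.3,45,0,0,0,10,95.5,4.3,58,0,0,0,10,95.5,4.3,58,0,0,0,10,95.5,4.3,58,0,0,0,10]}}

```text
time_s: 9.2
ee_pos: [0.6906, 0.0536, 0.1809]
orientation: [0.647, 0.762, 0.0, 0.0]
force: [-0.2, -0.0, -4.2]
width: 0.019
gripper_force: 59.8
```

```bash
python3 - <<'E'
from h import *
s=ctrl.get_state();print(s["ee_pos"],s["force"],np.linalg.norm(s["joint_vel"]))
print(delta((.689,.053,.125),99.5))
f=ctrl.grab_frame("side");p=proj(f,(.689,.053,.1))[0].round().astype(int)
cv2.imwrite("pics/s1.png",cv2.resize(f["pixels"][p[1]-45:p[1]+45,p[0]-60:p[0]+60],None,fx=5,fy=5,interpolation=3))
E
```

```text
[0.69058713 0.05363538 0.1809324 ] [-0.22457274 -0.0185776  -4.17801108] 0.018781492847837363
(array([-0.4, -1.7, 55.9]), array([ 0.0012,  0.0003, -0.0024]))
```

Emit:
{"op": "servo_tool", "data": {"series": [0,-1,15,0,0,0,10,0,-1,30,0,0,0,10,0,-1,45,0,0,0,10,0,-1,50,0,0,0,10,0,-1,50,0,0,0,10,0,-1,50,0,0,0,10]}}

```text
time_s: 10.0
ee_pos: [0.6891, 0.0538, 0.1306]
orientation: [0.647, 0.763, -0.0, 0.0]
force: [0.2, -1.8, -4.3]
width: 0.0193
gripper_force: 59.9
```

```bash
python3 - <<'E'
from h import *
s=ctrl.get_state();print(s["ee_pos"],s["force"],s["wrist_torque"],np.linalg.norm(s["joint_vel"]))
print(delta((.689,.053,.115),99.5))
E
```

```text
[0.68913817 0.05378897 0.13057273] [ 0.22755601 -1.83233317 -4.30818946] [-0.27363297  0.1057497   0.05817679] 0.0071068138526447985
(array([-0.8, -0.3, 15.6]), array([ 0.0002,  0.0003, -0.0018]))
```

Emit:
{"op": "servo_tool", "data": {"series": [-0.5,0,4,0,0,0,10,-0.5,0,8,0,0,0,10,-0.5,0,12,0,0,0,10,-0.5,0,15,0,0,0,10,-0.5,0,15,0,0,0,10]}}

```text
time_s: 10.62
ee_pos: [0.6888, 0.0531, 0.1148]
orientation: [0.647, 0.763, -0.0, -0.0]
force: [0.0, -3.1, -3.0]
width: 0.019
gripper_force: 60.1
```

Emit:
{"op": "servo_tool", "data": {"series": [-0.8,0,2,0,0,0,10,-0.8,0,4,0,0,0,10,-0.8,0,5,0,0,0,10,-0.8,0,5,0,0,0,10]}}

```text
time_s: 11.12
ee_pos: [0.6889, 0.0526, 0.1102]
orientation: [0.647, 0.763, -0.0, -0.0]
force: [-2.3, -3.4, -1.0]
width: 0.0189
gripper_force: 60.3
```

Emit:
{"op": "servo_tool", "data": {"series": [-0.8,0,5,0,0,0,35,-0.8,0,5,0,0,0,35,-0.8,0,5,0,0,0,35,-0.8,0,5,0,0,0,10,-0.8,0,5,0,0,0,10,-0.8,0,5,0,0,0,10,-0.8,0,5,0,0,0,10]}}

```text
time_s: 12.0
ee_pos: [0.6891, 0.052, 0.1053]
orientation: [0.647, 0.763, -0.0, -0.0]
force: [-1.4, 0.6, -0.2]
width: 0.0194
gripper_force: 60.5
```

```bash
python3 - <<'E'
from h import *
s=ctrl.get_state();print(s["ee_pos"],s["force"],s["wrist_torque"],s["q"].round(3))
E
```

```text
[0.68911061 0.05203592 0.10525352] [-1.44751705  0.55051923 -0.15805784] [ 0.0772706   0.28414142 -0.01794664] [ 0.039  0.39   1.681  0.     1.072 -0.125]
```

Emit:
{"op": "servo_tool", "data": {"series": [0,0,0,0,0,0,35,0,0,0,0,0,0,35,0.8,0,-4,0,0,0,35,0.8,0,-4,0,0,0,35,0.8,0,-4,0,0,0,10,0.8,0,-4,0,0,0,10,0.8,0,-4,0,0,0,10]}}

```text
time_s: 12.88
ee_pos: [0.6889, 0.0527, 0.1092]
orientation: [0.647, 0.763, -0.0, -0.0]
force: [-0.8, -0.6, 0.8]
width: 0.019
gripper_force: 60.6
```

Emit:
{"op": "servo_tool", "data": {"series": [0,0,0.7,0,0,0.18,10,0,0,0.7,0,0,0,10,0,0,0.7,0,0,-0.18,10,0,0,0.7,0,0,0,10]}}

```text
time_s: 13.38
ee_pos: [0.6889, 0.0527, 0.1079]
orientation: [0.647, 0.762, -0.0, -0.0]
force: [-0.2, 0.0, -1.7]
width: 0.0186
gripper_force: 60.3
```

Emit:
{"op": "servo_tool", "data": {"series": [0,0,1.5,0,0,0.18,10,0,0,1.5,0,0,0,10,0,0,1.5,0,0,-0.18,10,0,0,1.5,0,0,0,10]}}

```text
time_s: 13.88
ee_pos: [0.6889, 0.0526, 0.1066]
orientation: [0.647, 0.762, -0.0, -0.0]
force: [-0.3, -0.5, -0.2]
width: 0.0191
gripper_force: 60.4
```

Emit:
{"op": "servo_tool", "data": {"series": [0,0,1.5,0,0,0.18,10,0,0,1.5,0,0,0,10,0,0,1.5,0,0,-0.18,10,0,0,2,0,0,0,10,0,0,2,0,0,0,10]}}

```text
time_s: 14.5
ee_pos: [0.6889, 0.0526, 0.105]
orientation: [0.646, 0.763, -0.0, -0.0]
force: [-1.2, -0.9, 0.8]
width: 0.0189
gripper_force: 60.8
```

```bash
python3 - <<'E'
from h import *
s=ctrl.get_state();print(s["ee_pos"],s["force"],s["wrist_torque"],s["q"].round(3))
f=ctrl.grab_frame("side");p=proj(f,(.689,.053,.1))[0].round().astype(int);print(p)
cv2.imwrite("pics/s1.png",cv2.resize(f["pixels"][p[1]-35:p[1]+35,p[0]-50:p[0]+50],None,fx=7,fy=7,interpolation=3))
E
```

```text
[0.68893516 0.05263783 0.10502916] [-1.21327972 -0.88902445  0.81987198] [-0.08159127  0.24517516 -0.22109829] [ 0.04   0.39   1.681  0.     1.071 -0.125]
[291 207]
```

View pics/s1.png

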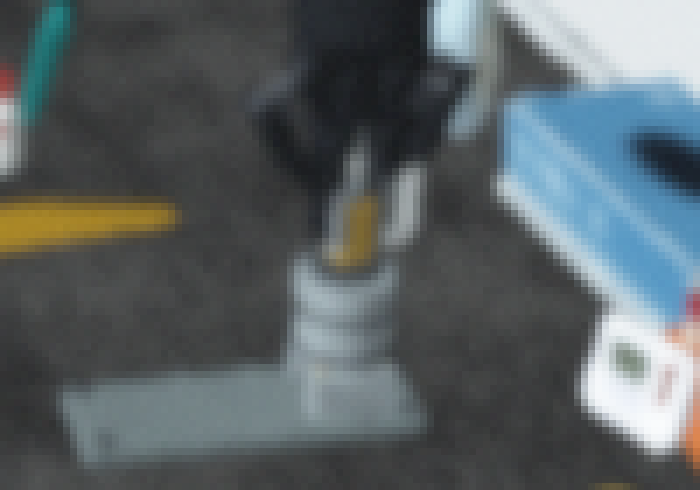

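The side view shows the arbor upright in the socket, collar close to the face at about (345,270). I keep working it down.

Emit:
{"op": "servo_tool", "data": {"series": [0,0,1,0,0,0.18,10,0,0,1,0,0,0,10,0,0,1,0,0,-0.18,10,0,0,1,0,0,0,10,0,0,2,0,0,0.18,10,0,0,2,0,0,0,10,0,0,2,0,0,-0.18,10,0,0,2,0,0,0,10]}}

```text
time_s: 15.55
ee_pos: [0.6889, 0.0527, 0.1037]
orientation: [0.646, 0.763, -0.0, -0.0]
force: [-3.7, -0.1, 3.6]
width: 0.0191
gripper_force: 61.1
```

Emit:
{"op": "servo_tool", "data": {"series": [0,0,1,0,0,0.18,10,0,0,1,0,0,0,10,0,0,1.5,0,0,-0.18,10,0,0,1.5,0,0,0,10,0,0,2,0,0,0.18,10,0,0,2,0,0,0,10,0,0,2,0,0,-0.18,10,0,0,2,0,0,0,10]}}

```text
time_s: 16.55
ee_pos: [0.689, 0.0528, 0.1031]
orientation: [0.646, 0.763, -0.0, -0.0]
force: [-6.9, -1.2, 9.4]
width: 0.0188
gripper_force: 61.9
```

Emit:
{"op": "servo_tool", "data": {"series": [0,-0.5,0.3,0,0,0.18,10,0,-0.5,0.3,0,0,0,10,0,-0.5,0.3,0,0,-0.18,10,0,-0.7,0.3,0,0,0,10,0,-0.7,0.4,0,0,0.18,10,0,-0.7,0.4,0,0,0,10,0,-0.7,0.4,0,0,-0.18,10,0,-0.7,0.4,0,0,0,10]}}

```text
time_s: 17.55
ee_pos: [0.6889, 0.0527, 0.1031]
orientation: [0.646, 0.763, 0.0, 0.0]
force: [-4.9, 1.0, 10.6]
width: 0.0187
gripper_force: 62.0
```

```bash
cat > gap.py <<'E'
from h import *
def ana(im,f0,ref,rot):
    hsv=cv2.cvtColor(im,cv2.COLOR_BGR2HSV); br=cv2.inRange(hsv,(12,120,80),(35,255,255))
    col=br[180:340,246:262].astype(int).mean(1); r=180+np.flatnonzero(col>127); print("brass rows",r.min(),r.max())
    row=r.min()-.5
    # tool-frame ray, intersect plane x=+10mm
    return row
f=ctrl.grab_frame("wrist");s=ctrl.get_state();rt=R.from_quat(s["orientation"])
for im in(cv2.imread("pics/w5.png"),f["pixels"]):
    row=ana(im,0,0,0)
    o,d=rays(f,(254,row)); o=rt.inv().apply(o-s["ee_pos"]);d=rt.inv().apply(d)[0]
    p=o+d*((.010-o[0])/d[0]);print("row",row,"brass foot in tool frame",p.round(4),"collar underside = TCP",(-p[2]-.007).round(4))
    r=rt; print(im[row.astype(int)-6:row.astype(int)+4,254].tolist())
print(s["ee_pos"],s["force"])
E
python3 gap.py
```

```text
brass rows 226 265
row 225.5 brass foot in tool frame [0.01   0.0004 0.0045] collar underside = TCP -0.0115
[[144, 130, 119], [143, 129, 119], [144, 129, 119], [144, 128, 118], [144, 129, 119], [140, 130, 124], [105, 143, 157], [73, 151, 179], [65, 154, 185], [65, 153, 185]]
brass rows 224 262
row 223.5 brass foot in tool frame [0.01   0.0004 0.007 ] collar underside = TCP -0.014
[[144, 129, 120], [144, 129, 121], [142, 129, 120], [143, 128, 120], [144, 129, 121], [139, 130, 125], [103, 141, 158], [73, 150, 179], [66, 153, 185], [66, 153, 185]]
[0.68890971 0.05272628 0.10309177] [-5.60415170e+00 -7.03128851e-03  9.37526798e+00]
```

```bash
cat > prof.py <<'E'
from h import *
f=ctrl.grab_frame("wrist");s=ctrl.get_state();im=f["pixels"]
g=cv2.cvtColor(im,6)[:,248:260].mean(1)
r=np.arange(165,228);print([int(v) for v in g[165:228]])
c=np.array([.6889,.0535]);cam=f["origin"][:2]-c;u=cam/np.linalg.norm(cam)
for nm,rad,z in[("sock rim",.027,.088),("collar low rim gap0",.021,.088),("gap1",.021,.089),("gap3",.021,.091),("collar top rim gap0",.021,.095),("gap3",.021,.098),("foot0",.010,.095)]:
    print(nm,proj(f,np.r_[c+u*rad,z])[0].round(1))
E
python3 prof.py
```

```text
[163, 157, 111, 80, 82, 126, 157, 164, 164, 165, 163, 151, 107, 80, 77, 94, 145, 163, 165, 165, 165, 165, 165, 165, 170, 204, 235, 243, 244, 244, 244, 244, 244, 244, 243, 222, 146, 86, 77, 84, 110, 125, 128, 128, 128, 127, 128, 128, 128, 128, 128, 128, 128, 128, 127, 128, 128, 130, 141, 150, 153, 153, 153]
sock rim [253.5 189. ]
collar low rim gap0 [253.4 198.8]
gap1 [253.4 199.4]
gap3 [253.4 200.7]
collar top rim gap0 [253.4 203.4]
gap3 [253.4 205.5]
foot0 [253.4 221.4]
```

Emit:
{"op": "servo_tool", "data": {"series": [0,0,0.6,0,0,0.18,10,0,0,0.6,0,0,0.3,10,0,0,0.6,0,0,0.12,10,0,0,0.6,0,0,-0.06,10,0,0,0.8,0,0,-0.24,10,0,0,0.8,0,0,-0.3,10,0,0,0.8,0,0,-0.12,10,0,0,0.8,0,0,0.06,10,0,0,0.8,0,0,0.2,10,0,0,0.8,0,0,0.1,10]}}

```text
time_s: 18.9
ee_pos: [0.6889, 0.0525, 0.1029]
orientation: [0.683, 0.731, 0.0, 0.0]
force: [-6.8, -0.9, 11.4]
width: 0.019
gripper_force: 62.4
```

Emit:
{"op": "servo_tool", "data": {"series": [0,-0.5,0.5,0,0,-0.17,10,0,-0.5,0.5,0,0,-0.34,10,0,-0.5,0.5,0,0,-0.5,10,0,-0.5,0.5,0,0,-0.33,10,0,-0.5,0.5,0,0,-0.16,10,0,-0.5,0.5,0,0,0,10,0,-0.5,0.5,0,0,-0.17,10,0,-0.5,0.5,0,0,-0.34,10,0,-0.5,0.5,0,0,-0.5,10,0,-0.5,0.5,0,0,-0.33,10]}}

```text
time_s: 20.15
ee_pos: [0.6891, 0.0528, 0.1028]
orientation: [0.554, 0.832, 0.001, 0.001]
force: [-5.6, -0.0, 14.0]
width: 0.019
gripper_force: 62.3
```

```bash
python3 prof.py; python3 -c "
from h import *
s=ctrl.get_state();print(s['ee_pos'],s['force'],s['wrist_torque'],s['time_s'])"
```

```text
[205, 199, 134, 85, 85, 145, 172, 177, 177, 177, 176, 161, 112, 83, 78, 98, 156, 175, 177, 177, 177, 177, 176, 176, 181, 210, 235, 241, 242, 242, 242, 242, 242, 242, 241, 212, 138, 90, 83, 93, 114, 124, 123, 123, 124, 124, 124, 124, 124, 123, 123, 123, 124, 123, 123, 123, 123, 127, 150, 164, 167, 168, 168]
sock rim [253.4 189. ]
collar low rim gap0 [253.4 198.8]
gap1 [253.4 199.5]
gap3 [253.4 200.8]
collar top rim gap0 [253.4 203.5]
gap3 [253.4 205.6]
foot0 [253.5 221.5]
[0.68911256 0.05284789 0.10284657] [-5.85493158  0.80903134 13.24219381] [ 0.03328883  0.80476981 -0.20522506] 20.2
```

Emit:
{"op": "servo_tool", "data": {"series": [0,0,-1,0,0,0,30,0,0,-2,0,0,0,30,0,0,-2,0,0,0,30,0,0,-2,0,0,0,10,0,0,-2,0,0,0,10,0,0,-2,0,0,0,10], "grip_force": 80}}

```text
time_s: 20.95
ee_pos: [0.6883, 0.0528, 0.1013]
orientation: [0.555, 0.832, 0.0, 0.0]
force: [1.7, 1.3, -0.7]
width: 0.0187
gripper_force: 78.0
```

```bash
python3 prof.py|head -1; python3 -c "
from h import *
s=ctrl.get_state();print(s['ee_pos'],s['force'],s['wrist_torque'],s['time_s'])"
```

```text
[202, 216, 225, 172, 102, 82, 109, 165, 181, 181, 181, 181, 178, 151, 106, 83, 81, 116, 164, 179, 181, 181, 181, 181, 181, 180, 185, 212, 235, 241, 242, 242, 242, 242, 242, 243, 241, 223, 152, 95, 84, 88, 109, 123, 124, 124, 124, 124, 124, 124, 124, 124, 124, 124, 124, 124, 124, 124, 124, 125, 136, 159, 167]
[0.68824608 0.05276845 0.10132885] [ 2.28191066  1.10831031 -0.88823923] [ 0.2912678  -0.31891549  0.18678822] 21.0
```

Emit:
{"op": "servo_tool", "data": {"series": [0,0,1,0,0,0.17,10,0,0,2,0,0,0.34,10,0,0,2.5,0,0,0.17,10,0,0,3,0,0,0,10,0,0,3,0,0,-0.17,10,0,0,3,0,0,0,10,0,0,3,0,0,0.17,10,0,0,3,0,0,0.34,10,0,0,3,0,0,0.17,10,0,0,3,0,0,0,10]}}

```text
time_s: 22.25
ee_pos: [0.6885, 0.0528, 0.1006]
orientation: [0.553, 0.833, 0.001, 0.0]
force: [-1.4, 0.9, 7.7]
width: 0.0189
gripper_force: 79.3
```

```bash
python3 prof.py|head -1; python3 -c "
from h import *
s=ctrl.get_state();print(s['ee_pos'],s['force'],s['wrist_torque'],s['time_s'])"
```

```text
[199, 212, 221, 165, 98, 83, 113, 166, 180, 181, 180, 181, 177, 146, 102, 82, 82, 123, 166, 179, 181, 181, 181, 180, 180, 180, 186, 213, 236, 241, 242, 242, 242, 242, 242, 243, 241, 222, 151, 95, 84, 88, 110, 123, 124, 124, 124, 124, 124, 124, 124, 124, 124, 124, 124, 124, 124, 124, 124, 125, 135, 159, 167]
[0.68849216 0.05278192 0.10056765] [-2.40111504  1.71251354  7.93543656] [0.19389604 0.49043529 0.32576615] 22.3
```

Emit:
{"op": "servo_tool", "data": {"series": [0,0,1,0,0,-0.17,10,0,0,1.3,0,0,0,10,0,0,1.3,0,0,0.17,10,0,0,1.3,0,0,0.34,10,0,0,1.3,0,0,0.17,10,0,0,1.3,0,0,0,10,0,0,1.3,0,0,-0.17,10,0,0,1.3,0,0,0,10,0,0,1.3,0,0,0.17,10,0,0,1.3,0,0,0.34,10]}}

```text
time_s: 23.55
ee_pos: [0.6883, 0.0527, 0.1002]
orientation: [0.69, 0.724, 0.0, 0.0]
force: [-4.8, 2.3, 12.7]
width: 0.0186
gripper_force: 79.9
```

```bash
python3 -c "
from h import *
s=ctrl.get_state();print(s['ee_pos'],s['force'],s['wrist_torque'],s['joint_vel'].round(2),s['joint_efforts'].round(2),s['time_s'])"; python3 prof.py
```

```text
[0.68830983 0.05271094 0.10022036] [-4.81639597  2.26270249 12.7128457 ] [0.18341623 1.08095245 0.337869  ] [-0.   -0.    0.    0.    0.    1.34] [ -1.22 -47.51 -30.38  -0.2   -1.8   -1.08] 23.55
[163, 162, 156, 112, 81, 82, 116, 151, 161, 162, 162, 162, 159, 124, 88, 78, 84, 123, 154, 162, 163, 163, 163, 163, 163, 163, 174, 212, 238, 243, 244, 244, 244, 244, 244, 244, 243, 224, 150, 87, 75, 79, 104, 122, 127, 127, 127, 127, 127, 127, 126, 127, 127, 126, 127, 127, 127, 127, 127, 127, 134, 147, 151]
sock rim [254.1 190.8]
collar low rim gap0 [254.1 200.8]
gap1 [254.1 201.4]
gap3 [254.1 202.8]
collar top rim gap0 [254.1 205.6]
gap3 [254.1 207.7]
foot0 [254.2 223.8]
```

Emit:
{"op": "servo_tool", "data": {"series": [0,0,0.5,0,0,-0.17,10,0,0,0.5,0,0,-0.34,10,0,0,0.5,0,0,-0.5,10,0,0,0.5,0,0,-0.33,10,0,0,0.5,0,0,-0.16,10,0,0,0.5,0,0,0,10,0,0,0.5,0,0,-0.17,10,0,0,0.5,0,0,-0.34,10,0,0,0.5,0,0,-0.34,10]}}

```text
time_s: 24.72
ee_pos: [0.6886, 0.0527, 0.1001]
orientation: [0.554, 0.832, 0.001, 0.001]
force: [-4.6, 0.7, 14.0]
width: 0.0186
gripper_force: 80.0
```

```bash
python3 -c "
from h import *
s=ctrl.get_state();print(s['ee_pos'],s['force'],s['wrist_torque'],s['time_s'])"
```

```text
[0.6886302  0.05274104 0.10014482] [-4.55548757  0.73968851 13.98579361] [0.12544011 1.01338987 0.31290703] 24.725
```

Emit:
{"op": "servo_tool", "data": {"series": [0,0,-2,0,0,0,10,0,0,-4,0,0,0,10,0,0,-4,0,0,0,40,0,0,-4,0,0,0,60,0,0,-4,0,0,0,60,0,0,-30,0,0,0,60,0,0,-80,0,0,0,60,0,0,-130,0,0,0,60,0,0,-150,0,0,0,60,0,0,-150,0,0,0,60]}}

```text
time_s: 25.98
ee_pos: [0.689, 0.0525, 0.2484]
orientation: [0.555, 0.832, 0.001, 0.001]
force: [0.1, -0.0, -0.2]
width: 0.0602
gripper_force: 0.0
```

```bash
python3 - <<'E'
from h import *
s=ctrl.get_state();f=ctrl.grab_frame("wrist");im=f["pixels"]
print(s["ee_pos"],s["force"],s["time_s"])
hsv=cv2.cvtColor(im,cv2.COLOR_BGR2HSV)
W=((hsv[...,1]<70)&(hsv[...,2]>200)).astype(np.uint8)
p=proj(f,(.6889,.0535,.140))[0].round().astype(int);print(p)
sub=np.zeros_like(W);sub[p[1]-25:p[1]+25,p[0]-25:p[0]+25]=1
n,l,st,ce=cv2.connectedComponentsWithStats(W*sub)
for i in range(1,n):
    if st[i,4]>40:print(st[i],ce[i],onz(f,ce[i],.140))
g=cv2.cvtColor(im,6);c=proj(f,(.6889,.0535,.095))[0]
print([int(v) for v in g[int(c[1])-60:int(c[1])+5,int(c[0])-4:int(c[0])+5].mean(1)],int(c[1])-60)
u=f["origin"][:2]-[.6889,.0535];u/=np.linalg.norm(u)
for rad,z in((.027,.089),(.021,.089),(.021,.091),(.021,.096),(.010,.096)):print(proj(f,np.r_[np.array([.6889,.0535])+u*rad,z])[0].round(1))
print(delta((.5053,.2827,.15),183.5))
E
```

```text
[0.6889536  0.05253993 0.24835497] [ 0.10802834 -0.02872701 -0.229616  ] 25.975
[254 182]
[229 157  13  30 111] [232.86486486 169.96396396] [[0.66758635 0.05686077 0.14      ]]
[265 157  13  30 105] [273.65714286 170.25714286] [[0.70105045 0.07040529 0.14      ]]
[247 176  13  13 135] [252.97777778 182.11111111] [[0.68835142 0.05319445 0.14      ]]
[83, 84, 85, 85, 86, 86, 84, 80, 77, 74, 75, 82, 96, 111, 127, 141, 150, 154, 156, 154, 149, 140, 132, 132, 140, 138, 94, 80, 112, 95, 68, 92, 120, 130, 152, 188, 198, 198, 198, 195, 154, 97, 83, 87, 87, 87, 87, 87, 87, 87, 86, 89, 106, 118, 121, 122, 122, 122, 122, 123, 129, 171, 186, 183, 142] 108
[253.4 141.6]
[253.5 147.3]
[253.5 147.7]
[253.5 148.7]
[253.5 159.3]
(array([282.6, -80. ,  95.9]), array([-4.000e-04, -5.000e-04, -1.238e+00]))
```

Emit:
{"op": "servo_tool", "data": {"series": [40,-11,0,0,0,-0.177,60,80,-23,0,0,0,-0.354,60,121,-34,0,0,0,-0.531,60,161,-46,0,0,0,-0.708,60,202,-57,20,0,0,-0.885,60,242,-69,40,0,0,-1.062,60,282.6,-80,60,0,0,-1.238,60,282.6,-80,80,0,0,-1.238,60,282.6,-80,80,0,0,-1.238,60,282.6,-80,80,0,0,-1.238,60]}}

```text
time_s: 27.28
ee_pos: [0.5061, 0.2819, 0.166]
orientation: [-0.03, 1.0, -0.0, -0.0]
force: [-0.1, -1.0, 0.5]
width: 0.0601
gripper_force: 0.0
```

```bash
python3 - <<'E'
from h import *
s=ctrl.get_state();f=ctrl.grab_frame("wrist");im=f["pixels"]
print(s["ee_pos"],s["time_s"],s["q"].round(2),np.linalg.norm(s["joint_vel"]))
k=((im.max(2)<60)*1);Y=cv2.inRange(cv2.cvtColor(im,cv2.COLOR_BGR2HSV),(15,140,100),(35,255,255))>0
x0,y0=proj(f,(.5053,.2827,.05))[0].round().astype(int);print("tab top px",x0,y0)
for r in range(y0-44,y0+46,3):print(r,''.join('y' if Y[r,c] else '#' if k[r,c] else '.' for c in range(x0-40,x0+42,2)))
# expected tab corners
c=np.cos(np.radians(3.55));sn=np.sin(np.radians(3.55))
for dx,dy in((12,7),(12,-7),(-12,-7),(-12,7)):
    w=np.array([.5053+(dx*c-dy*sn)/1e3,.2827+(dx*sn+dy*c)/1e3]);print(proj(f,np.r_[w,.05])[0].round(1),end=' ')
E
```

```text
[0.50609909 0.28192406 0.16604039] 27.275 [ 0.47  0.13  1.88 -0.    1.13 -1.16] 0.027807941848973824
tab top px 256 180
136 .........................................
139 .........................................
142 .........................................
145 .........................................
148 .........................................
151 .........................................
154 .................yyyyy...................
157 .................y###yy..................
160 ..................##..y..................
163 ................#######..................
166 ................#######..................
169 ................#######..................
172 ................#######..................
175 ................#######..................
178 ................#######..................
181 ................#######..................
184 ................#######..................
187 ................#######..................
190 .................yyyyyy..................
193 .................yyyyyy..................
196 .................yyyyyy..................
199 .................yyyyyy..................
202 .................yyyyyy..................
205 .................yyyyyy..................
208 .................yyyyyy..................
211 .................yyyyyy..................
214 .................yyyyyy..................
217 .................yyyyyy..................
220 .................yyyyyy..................
223 .................yyyyyy..................
[263.2 192. ] [248.2 192. ] [248.  167.3] [263.4 167.2]
```

```bash
python3 -c "
from h import *
print(delta((.4995,.2818,.020),183.5))"
```

```text
(array([7.200e+00, 1.000e-01, 1.468e+02]), array([-0.    ,  0.0005, -0.0019]))
```

Emit:
{"op": "servo_tool", "data": {"series": [7,0,50,0,0,0,60,7,0,100,0,0,0,60,7,0,135,0,0,0,60,7,0,145,0,0,0,60,7,0,145,0,0,0,60,7,0,145,0,0,0,5,7,0,145,0,0,0,5,7,0,145,0,0,0,5,7,0,145,0,0,0,5,7,0,145,0,0,0,5], "grip_force": 60}}

```text
time_s: 28.58
ee_pos: [0.4999, 0.283, 0.0233]
orientation: [-0.031, 1.0, 0.001, 0.001]
force: [-0.9, -0.3, 5.7]
width: 0.0129
gripper_force: 59.3
```

Emit:
{"op": "servo_tool", "data": {"series": [0,0,-15,0,0,0,5,0,0,-40,0,0,0,5,0,0,-60,0,0,0,5,0,0,-60,0,0,0,5]}}

```text
time_s: 29.08
ee_pos: [0.5003, 0.2833, 0.0841]
orientation: [-0.031, 1.0, 0.001, 0.002]
force: [-0.0, 0.1, -1.5]
width: 0.013
gripper_force: 58.5
```

```bash
python3 -c "
from h import *
s=ctrl.get_state();print(s['ee_pos'],s['force'],s['width'],np.linalg.norm(s['joint_vel']))
print(delta((.4604,.0688,.085),176.2))
f=ctrl.grab_frame('wrist');im=f['pixels']
Y=cv2.inRange(cv2.cvtColor(im,cv2.COLOR_BGR2HSV),(15,140,100),(35,255,255));n,l,st,_=cv2.connectedComponentsWithStats(Y)
i=1+st[1:,4].argmax();print(st[i]);ys=np.flatnonzero((l==i).any(1));b=ys.max();q=np.flatnonzero(l[b-1]==i)
zb=s['ee_pos'][2]-.0233
P=onz(f,(q.mean(),b+.5),zb+.003)[0];print('toe',P,'rel tcp',P-s['ee_pos'],np.degrees(np.arctan2(P[1]-s['ee_pos'][1],P[0]-s['ee_pos'][0])))
"
```

```text
[0.50028342 0.28325126 0.08408297] [-0.0483299   0.13738953 -1.51318216] 0.013035283003874744 0.04460427043338533
(array([  52.9, -211.6,   -1.5]), array([0.0022, 0.0042, 0.1276]))
[244 302  21  46 919]
toe [0.59677669 0.28810079 0.06378297] rel tcp [ 0.09649327  0.00484953 -0.0203    ] 2.8771329621992727
```

Emit:
{"op": "servo_tool", "data": {"series": [40,-10,-3,0,0,0.02,5,50,-60,-3,0,0,0.05,5,53,-115,-3,0,0,0.08,5,53,-170,-3,0,0,0.11,5,53,-205,-3,0,0,0.128,5,53,-211.6,-3,0,0,0.128,5,53,-211.6,-3,0,0,0.128,5,53,-211.6,-3,0,0,0.128,5]}}

```text
time_s: 30.12
ee_pos: [0.4584, 0.0688, 0.0842]
orientation: [0.033, 0.999, 0.0, -0.0]
force: [0.9, 0.6, -1.8]
width: 0.0131
gripper_force: 59.0
```

```bash
python3 - <<'E'
from h import *
s=ctrl.get_state();print(s['ee_pos'],s['force'],s['width'],np.linalg.norm(s['joint_vel']),s['time_s'])
print(delta((.4604,.0688,.045),176.2))
f=ctrl.grab_frame('top');im=f['pixels'];g=cv2.cvtColor(im,6)
Y=cv2.inRange(cv2.cvtColor(im,cv2.COLOR_BGR2HSV),(15,140,100),(35,255,255))
for h,(a,b,z) in {"toe":(.629,.0576,.06)}.items():
    p=proj(f,(a,b,z))[0];print(h,p);x,y=p.round().astype(int)
for r in range(y-22,y+40,2):print(r,''.join('y' if Y[r,c] else '#' if g[r,c]>110 else '.' for c in range(x-20,x+21)))
E
```

```text
[0.45839549 0.06879926 0.08420203] [ 0.85133989  0.55731314 -1.75600622] 0.013050302679115264 0.009422537266535472 30.125
(array([-2. ,  0.1, 39.2]), array([ 0.0003, -0.0008,  0.0005]))
toe [303.92266517 187.22656692]
165 .........................................
167 ....................####.................
169 .................#########...............
171 ................###.yyyyy###.............
173 ...............###..#yyy####.............
175 ..............#.###.....####.............
177 .............##.###########..............
179 .............##############..............
181 .............##############..............
183 ................#####..###...............
185 .........................................
187 .........................................
189 .........................................
191 ..............#..........................
193 ..............#............#....#########
195 ..............####...####################
197 ..............#####.#####################
199 ..............###########################
201 ..............#########...#..............
203 ............#####...###..................
205 ............####.........................
207 ............###............###...........
209 .........................................
211 .........................................
213 .........................................
215 ..................##.....................
217 ..................##.....................
219 .................................###.....
221 .................#.......................
223 .........................................
225 ........................###..............
```

Emit:
{"op": "servo_tool", "data": {"series": [0,0,20,0,0,0,5,0,0,40,0,0,0,5,0,0,47,0,0,0,5,0,0,47,0,0,0,5,0,0,47,0,0,0,5]}}

```text
time_s: 30.8
ee_pos: [0.4594, 0.0682, 0.0383]
orientation: [0.033, 0.999, 0.0, 0.001]
force: [0.0, 0.1, -2.0]
width: 0.0129
gripper_force: 59.1
```

Emit:
{"op": "servo_tool", "data": {"series": [0,0,1.5,0,0,0,5,0,0,2.5,0,0,0,5,0,0,2.5,0,0,0,5,0,0,2.5,0,0,0,5]}}

```text
time_s: 31.3
ee_pos: [0.4589, 0.0679, 0.0353]
orientation: [0.033, 0.999, 0.0, 0.0]
force: [0.2, -0.4, -1.3]
width: 0.0129
gripper_force: 59.2
```

Emit:
{"op": "servo_tool", "data": {"series": [-10,0.7,0,0,0,0,5,-25,0.7,0,0,0,0,5,-40,0.7,0,0,0,0,5,-55,0.7,0,0,0,0,5,-68,0.7,0,0,0,0,5,-72,0.7,0,0,0,0,5,-72,0.7,0,0,0,0,5]}}

```text
time_s: 32.17
ee_pos: [0.5312, 0.0638, 0.0352]
orientation: [0.033, 0.999, 0.0, 0.0]
force: [1.1, 0.2, 1.6]
width: 0.0131
gripper_force: 59.5
```

```bash
cat > along.py <<'E'
from h import *
s=ctrl.get_state();y=np.radians(-3.8);u=np.array([np.cos(y),np.sin(y)]);d=s["ee_pos"][:2]-[.6889,.0536]
print("TCP along %.1f lateral %.1f z %.1f"%(1e3*d@u,1e3*d@[-u[1],u[0]],1e3*s["ee_pos"][2]),s["force"].round(1),s["wrist_torque"].round(2),s["time_s"],s["width"])
E
python3 along.py
```

```text
TCP along -158.1 lateral -0.3 z 35.2 [1.1 0.2 1.6] [ 0.   -0.23  0.03] 32.175 0.013053847738886092
```

Emit:
{"op": "servo_tool", "data": {"series": [-6,0,0,0,0,0,5,-12,0,0,0,0,0,5,-18,0,0,0,0,0,5,-22,0,0,0,0,0,5,-22,0,0,0,0,0,5]}}

```text
time_s: 32.8
ee_pos: [0.5522, 0.0624, 0.0352]
orientation: [0.033, 0.999, -0.0, -0.001]
force: [-2.7, -0.6, 5.5]
width: 0.0128
gripper_force: 60.2
```

```bash
python3 along.py
```

```text
TCP along -137.0 lateral -0.3 z 35.2 [-2.7 -0.6  5.5] [-0.02  0.29 -0.04] 32.8 0.01279312297435143
```

Emit:
{"op": "servo_tool", "data": {"series": [-4,0,0,0,0,0,5,-8,0,0,0,0,0,5,-12,0,0,0,0,0,5,-16,0,0,0,0,0,5,-20,0,0,0,0,0,5,-20,0,0,0,0,0,5]}}

```text
time_s: 33.55
ee_pos: [0.5691, 0.0612, 0.0352]
orientation: [0.033, 0.999, -0.0, -0.004]
force: [-10.5, 0.3, 11.6]
width: 0.0129
gripper_force: 61.3
```

```bash
python3 along.py
```

```text
TCP along -120.0 lateral -0.4 z 35.2 [-10.5   0.3  11.6] [ 0.06  1.36 -0.  ] 33.55 0.012922048748336534
```

Emit:
{"op": "servo_tool", "data": {"series": [-5,0,0,0,0,0,5,-10,0,0,0,0,0,5,-15,0,0,0,0,0,5,-20,0,0,0,0,0,5,-25,0,0,0,0,0,5,-30,0,0,0,0,0,5,-30,0,0,0,0,0,5]}}

```text
time_s: 34.42
ee_pos: [0.6024, 0.059, 0.0352]
orientation: [0.033, 0.999, -0.0, -0.0]
force: [-1.6, 1.1, 5.0]
width: 0.0128
gripper_force: 60.1
```

```bash
python3 along.py
```

```text
TCP along -86.7 lateral -0.3 z 35.2 [-1.6  1.1  5. ] [0.06 0.5  0.04] 34.425 0.012785822190657504
```

Emit:
{"op": "servo_tool", "data": {"series": [-5,0,0,0,0,0,5,-10,0,0,0,0,0,5,-15,0,0,0,0,0,5,-19,0,0,0,0,0,5,-19,0,0,0,0,0,5,-19,0,0,0,0,0,5]}}

```text
time_s: 35.17
ee_pos: [0.6217, 0.0577, 0.0352]
orientation: [0.033, 0.999, 0.0, 0.0]
force: [-0.5, 0.8, 3.5]
width: 0.0129
gripper_force: 60.0
```

```bash
python3 along.py; python3 - <<'E'
from h import *
f=ctrl.grab_frame("side");t=ctrl.grab_frame("top")
# stub top: bright px near expected in both; yellow toe beyond socket in side view
for z in(.14,.152):print(z,proj(f,(.6889,.0536,z)).round(1),proj(t,(.6889,.0536,z)).round(1))
hs=cv2.cvtColor(f["pixels"],cv2.COLOR_BGR2HSV);Y=cv2.inRange(hs,(10,90,60),(38,255,255))
x,y=proj(f,(.6889,.0536,.1))[0].round().astype(int);g=cv2.cvtColor(f["pixels"],6)
for r in range(y-25,y+32):print(r,''.join('y' if Y[r,c] else '#' if g[r,c]>140 else '+' if g[r,c]>90 else '.' for c in range(x-35,x+36)))
print(proj(f,[(.6889+a*.9978,.0536-a*.0663,.015) for a in(-.03,.09,.1,.11)]).round(1).tolist())
E
```

```text
TCP along -67.3 lateral -0.3 z 35.2 [-0.5  0.8  3.5] [0.05 0.24 0.03] 35.175 0.012940066121982048
0.14 [[291.1 197.5]] [[306.2 168.4]]
0.152 [[291.2 194.6]] [[306.5 167.3]]
182 ..........+#############++++........+++++++###########++++.........+###
183 ..........+#############+++.......+++++++++###########++++.........++##
184 ...........+###########++++......+++++################+++....+....+++##
185 ............+#########++++......++++++################+++.++++++++++###
186 ..............+++###++++.......+++++++################++++++##+++++++++
187 ...............................+++++++###############++++++####++++++++
188 ...............................++++++################+++.++####++++++++
189 ..............................++#####################+++.++######++++++
190 ..............................++####################+++..++#######+++++
191 ..............................+#################++++++...++########++++
192 ..............................+###############++++.......++#########+++
193 ..............................+###############++.........++##########++
194 ...........
[... 2769 characters left out ...]
++.......................+#
231 ++++++++++++++++++++++++++++++##++++++++++++++........................+
232 ++++++++++++++++++++++++++++++++++++++++++++++.........................
233 +++++++++++++++++++++++++++++++++++++++++++++..........................
234 +++++++++++++++++++++++++++++++++++++..................................
235 ++++++++++++++++++++++++++++...........................................
236 +++++++++++++++++++....................................................
237 ++++++++...............................................................
238 +......................................................................
[[281.8, 227.1], [311.3, 224.0], [313.8, 223.8], [316.2, 223.5]]
```

```bash
python3 - <<'E'
from h import *
f=ctrl.grab_frame("side");hs=cv2.cvtColor(f["pixels"],cv2.COLOR_BGR2HSV)
u=np.array([.9978,-.0663]);n=np.array([.0663,.9978]);b=np.array([.6889,.0536])
for a in(.098,.102,.106,.110):
  print(a,[proj(f,np.r_[b+u*a+n*w,z])[0].round(1).tolist() for w,z in((-.006,.012),(.006,.012),(.006,.018),(-.006,.018))])
for r in range(220,229):print(r,[(int(h[0]),int(h[1]),int(h[2])) for h in hs[r,311:319]])
# tab rear in black and slot exits: black-to-yellow boundary left of the socket
print([proj(f,np.r_[b+u*a+n*-.007,.036])[0].round(1).tolist() for a in(-.0525,-.0555)]);print(hs[224,268:284].tolist())
E
```

```text
0.098 [[313.8, 225.3], [312.7, 223.7], [312.8, 222.4], [313.9, 223.9]]
0.102 [[314.7, 225.1], [313.7, 223.6], [313.8, 222.3], [314.9, 223.8]]
0.106 [[315.7, 225.0], [314.6, 223.5], [314.7, 222.2], [315.8, 223.7]]
0.11 [[316.7, 224.9], [315.6, 223.4], [315.7, 222.1], [316.8, 223.6]]
220 [(0, 0, 64), (30, 4, 66), (90, 4, 66), (120, 4, 66), (75, 8, 64), (110, 12, 65), (100, 12, 64), (80, 12, 62)]
221 [(20, 41, 74), (20, 44, 70), (25, 24, 65), (15, 8, 64), (30, 4, 64), (120, 8, 66), (100, 12, 64), (105, 8, 65)]
222 [(21, 129, 101), (21, 117, 94), (22, 93, 88), (22, 61, 75), (25, 22, 70), (0, 4, 67), (105, 8, 68), (120, 4, 65)]
223 [(21, 175, 141), (22, 171, 134), (21, 156, 124), (21, 125, 106), (20, 66, 85), (30, 18, 70), (75, 8, 66), (60, 4, 63)]
224 [(22, 190, 166), (22, 186, 160), (22, 180, 150), (21, 153, 132), (21, 103, 99), (20, 31, 74), (90, 8, 62), (0, 0, 59)]
225 [(22, 185, 161), (22, 179, 154), (22, 173, 143), (21, 153, 128), (20, 96, 98), (23, 33, 70), (150, 4, 63), (90, 4, 57)]
226 [(22, 151, 127), (22, 138, 120), (21, 135, 108), (21, 107, 98), (24, 61, 79), (10, 12, 63), (90, 9, 59), (90, 4, 58)]
227 [(20, 80, 86), (20, 69, 81), (20, 61, 75), (23, 33, 70), (23, 16, 64), (90, 4, 61), (90, 4, 59), (120, 4, 61)]
228 [(30, 12, 62), (0, 8, 61), (60, 9, 58), (0, 0, 62), (135, 9, 59), (75, 8, 62), (130, 13, 60), (120, 13, 60)]
[[276.8, 223.9], [276.0, 224.0]]
[[80, 10, 78], [40, 25, 92], [30, 27, 115], [40, 13, 119], [90, 13, 95], [103, 27, 66], [103, 34, 53], [30, 9, 59], [21, 105, 102], [21, 163, 153], [22, 188, 178], [22, 191, 186], [22, 193, 189], [22, 191, 190], [22, 179, 188], [22, 147, 184]]
```

Emit:
{"op": "servo_tool", "data": {"series": [0,0,0,0,0,0,25,0,0,0,0,0,0,45,0,0,0,0,0,0,45,2,0,-15,0,0,0,45,8,0,-45,0,0,0,45,20,0,-95,0,0,0,45,40,0,-145,0,0,0,45,50,0,-190,0,0,0,45,50,0,-200,0,0,0,45,50,0,-200,0,0,0,45]}}

```text
time_s: 36.58
ee_pos: [0.572, 0.0611, 0.2363]
orientation: [0.033, 0.999, 0.0, 0.001]
force: [0.2, 0.1, -1.1]
width: 0.0448
gripper_force: 0.0
```

```bash
python3 along.py; cat > fin.py <<'E'
from h import *
f=ctrl.grab_frame("wrist");im=f["pixels"];hs=cv2.cvtColor(im,cv2.COLOR_BGR2HSV)
W=((hs[...,1]<70)&(hs[...,2]>200)).astype(np.uint8)
Y=cv2.inRange(hs,(10,90,60),(38,255,255));g=cv2.cvtColor(im,6)
for z in(.14,.152):print("stub pred",z,proj(f,(.6889,.0536,z))[0].round(1))
x,y=proj(f,(.6889,.0536,.1))[0].round().astype(int)
for r in range(max(y-50,0),min(y+62,384),2):print(r,''.join('y' if Y[r,c] else '#' if g[r,c]>180 else '+' if g[r,c]>100 else '.' for c in range(x-40,x+41)))
E
python3 fin.py
```

```text
TCP along -117.1 lateral -0.3 z 236.3 [ 0.2  0.1 -1.1] [-0.04 -0.01 -0.02] 36.575 0.04478990977604985
stub pred 0.14 [255.  298.6]
stub pred 0.152 [255.  307.3]
224 ++++++.......++####################yyyyyyyyy####################+++..............
226 +++++++.......+####################yyyyyyyyy####################++++++++++.......
228 +++++++++++++++#################################################++++++++++++.....
230 ++++++++++.++++##################+++++++++++++++################+++++++++........
232 ++++++++....+++#############++++###############+++++############+++++++++........
234 +++++++....++++##########+++########################+++#########++...++++........
236 +++++++++..+++++#######++#############################+++#######++.+++++++.......
238 ++++++++++++++++#####++#################################++++####++++++++++++++++.
240 ++++++++++++++++####++########++++++++++++++++++++#######++++##+++....+++++++++++
242 ++++++++++++++++###++#####+++++#################++++++####++++#++++++++++++++++++
244 ..++++....+++.++##++####+++##########################+++++++++#++++++++++++
[... 3176 characters left out ...]
++++++++++++
320 ###############################++++++++++++....++++++++++++++++....++++++++++++++
322 ################################+......++++...+++++++++++....++++++++++++++++++++
324 ################################++++++++++++++++++++++++++++.....++++++++++++++++
326 ################################+++++++++++++++++++++++++++++++++++++++++++++++++
328 ################################+++++++++.+++++++++++++++++++++++++++++++..++++++
330 ################################+++++++++++++++++++....++++++++++++++++....++++++
332 ##################+++###########++++++++++++++++++++...............+++++++..+++++
334 #############++++++++###########+++++..++++++++++++++............+++++++++..+++++
```

The stub top sits at row 307, where a 12 mm lift puts it (row 307.3). The arbor is upright and loose, the drift is in the slot with its toe about 101 mm past the axis, and the gripper is clear.

```bash
python3 -c "
from rig import ctrl
print(ctrl.sign_off())"
```

```text
the job is handed in; nothing more can be done
None
```

The job is handed in at about 37 s: the arbor was seated home (highest push I read was 14 N), let go, and lifted about 12 mm by the drift alone; it now stands upright and loose with the drift in the slot, and the arm never went near the vials, though I did not re-check them by camera.

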